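Serve the tasting dish, fork first

TASK

Make up the tasting dish for the cook on the kitchen side of the shelf (the far edge, opposite the robot): set the blue-tipped fork tines-down through the eye on the side of the stoneware dish until its collar rests on the eye, without dropping it, and let it go. Then lift the dish by its stub handle about a hand's breadth off the shelf, and up there give it a quarter turn so that the eye with the fork points straight at the kitchen edge, keeping the dish level and the loose potato in the middle all the while. Finish still holding it there, over much the same spot, steady and level, ready for the cook to take; leave everything else as it stands.

Things in the scene. Friction and masses are not known exactly. Their poses are not given: they have to be found in the camera images.
- dish: round blue-grey stoneware tasting dish, 116 mm across, 32 mm high, about 220 g, loose on the shelf. Origin: centre of its underside. x axis: from centre to fork eye; -x to stub handle; z up. Inside, a shallow dished floor rising 8 degrees from the middle (lowest point 6 mm above the underside). Starts crosswise: eye roughly to the robot's left (+y), handle to the right.
- fork_eye (a point): centre of the top face of the dish's fork eye: an upright through-hole, 13 mm wide and 16 mm deep, in a round lug 29 mm across, 72 mm from the dish's centre; its top is 38 mm above the dish's underside.
- dish_handle (a point): grip point of the stub handle, 85 mm from the dish's centre on the side away from the eye: a straight bar with flat upright sides, 16 mm wide, 20 mm high (18 to 38 mm above the underside), running radially and sticking out to 121 mm from the centre. This point is the middle of its height, 28 mm above the underside, and is clear on both sides and above.
- dish_middle (a point): where the centre of the potato is when it lies in the middle of the dish: on the dish's axis, 22 mm above its underside.
- potato_center (a point): centre of the potato, a loose round yellow ball 32 mm across, 20 g, lying in the middle of the dish. It rolls freely.
- fork_blue: blue-tipped tasting fork, 152 mm long, 40 g, upright, tines down, in one of the block's three holes (which one varies). Origin: on its axis, underside of its steel collar; z up along the handle. Collar 18 mm across, 4 mm thick; below it a 9.4 mm round ferrule 18 mm long, then tines tapering to a 4 mm point 34 mm below the origin; above it a dark round handle, top 33 mm blue, to 118 mm.
- fork_blue_grip (a point): grip point of the blue fork, on its axis 88 mm above the collar's underside (30 mm below the top): a round handle 14 mm thick.
- fork_blue_tip (a point): point of the blue fork's tines, 34 mm below the collar's underside.
- fork_block: fixed beech block, 150 mm long (its x axis) by 60 mm wide by 50 mm high, with three holes 50 mm apart along its length holding the forks; their collars rest on its top. Origin: centre of its underside.
- fork_red: the same fork with a red tip, in the block; to be left alone. Origin as for the blue one.
- fork_yellow: the same fork with a yellow tip, in the block; to be left alone. Origin as for the blue one.
- shelf: the white laminate shelf that everything stands on, top at height 0. Its x axis points straight from the robot to the kitchen edge (the far edge, where the burner stand is), y to the robot's left.
- tiers: fixed stack of three grey plastic tiers on the right, 270 by 244 mm, about 235 mm high, the middle one sliding out towards the robot on runners. Origin: centre of its underside.
- tier_slide (a joint): how far the middle tier is slid out towards the robot, 0 to 0.14 m; leave it as it is.
- pot: black enamel fondue pot, 168 mm across and 85 mm high, in the top tier. Origin: centre of its underside.
- burner_cap: chrome burner cap, 68 mm across, 42 mm high, on the shelf. Origin: centre of its underside.
- kirsch: green bottle, 64 mm across, 240 mm high. Origin: centre of its underside.
- pepper_mill: dark wooden pepper mill, 54 mm across, 158 mm high. Origin: centre of its underside.
- cornichons: glass jar with a green lid, 72 mm across, 100 mm high. Origin: centre of its underside.

How it is judged:
By the outcome, as a careful person would: the job done as asked, in the order asked, and still so for the second after the job is handed in, while the arm keeps its last pose, push and grip.
It also fails if it takes over 69 s, if anything falls off the work surface, if the arm or the gripper's body presses on something with over 40 N, if the wrist force passes 120 N, or if a joint passes its speed limit or range.

ROBOT

A 6-joint arm with a two-finger parallel gripper is mounted at the origin on the work surface. World frame = base frame: x ahead of the robot, y to its left, z up, the work surface at z = 0. Lengths are in m, angles in rad, forces in N, time in s.
With the tool pointing down it reaches from about 0.35 to 0.925 m from the base axis. Payload 6.4 kg.
Tool frame: the origin (TCP) lies at the very end of the fingers, on their centre line; the grasp point (between the pads) lies 19 mm behind it; z points along the fingers, y is the direction in which the jaws open and shut (so a half turn about z gives the same grasp; the last joint's range is limited). The gripper opens to 85 mm and grips with 20 to 120 N. Pads are 22 mm wide; open, the fingers measure 114 mm over their backs; the gripper's body (76 mm by 85 mm) begins 54 mm behind the grasp point. The pads swing forward as they close: fully open they stand 13 mm farther back than shut.
Start: joints at [-1.426, 0.245, 1.558, -0, 1.339, -0.174], TCP at [0.204, -0.617, 0.231] pointing down, gripper open.
Joint ranges: [-3.13, 3.13], [-1.02, 2.26], [0.13, 2.54], [-0.95, 4.09], [0.21, 2.88], [-2.74, 2.74]. Speed limits (rad/s): [2.57, 2.57, 3.14, 3.14, 3.14, 3.14].

INTERFACE

Orientations are given as a unit quaternion [w, x, y, z].
In Python, from cell import arm gives the robot as it stands.
- The arm moves only by the tool play_rows, never from a script. Its argument "deltas" is text: rows parted by semicolons, each of 7 numbers parted by spaces: the opening, from 0 (shut) to 1 (fully open), then the shift along the tool's x, y, z in m, then the turn, a rotation vector about the tool's x, y, z in rad. A call has 1 to 5 rows; each row is the pose to reach, as a shift and turn from the pose commanded when the call began, along the tool's axes at that moment; what a row does not reach only later rows make up. A row lasts 1/8 s, in which the tool goes at most 62.5 mm and 10.7 degrees, less where a joint would pass 70% of its speed; a pose out of reach is approached as far as the arm can. A call with a gripper value outside its range is refused whole. The fingers move at their own pace and stop on an object; "newtons" is the grip in N (left out, the last holds). Time passes only in rows, so rows that repeat a pose let the fingers close. It gives the time, the measured TCP pose, the force and the opening at its end, in the units of the state.
- arm.observe(): the state, without advancing time (a new reading comes with each control period).
- arm.get_image(name): name is "scene" or "top" or "wrist"; returns the picture (420x560x3 uint8, blue, green, red); there is no depth.
- arm.calibration(name): a dict with "intrinsics" (3x3 intrinsics, pixels), "position" and "orientation" of the camera in the world. Camera axes: x right, y down, z forward; pixel columns grow to the right and rows downward; lengths in m; the calibration is good to about 2 mm. A picture is of the moment at which its call begins: read the wrist's pose just before it. calibration takes no time and is no camera call; for the wrist camera it gives the pose at the moment of the call.
- arm.job_done(): hands the job in, once; it reports no verdict.
The state is a dict: "t": time; "q": joint angles; "qvel": joint speeds; "tau": joint torques, N m; "ee_pos": TCP position; "ee_rot": TCP orientation; "ft_force": force on the tool from outside, world axes, zero at the start; "ft_torque": the same for the moment, N m; "opening": finger opening in m.
Only numpy, scipy, OpenCV 4.12 (cv2) and the standard library are available. Lean on these libraries where they do the work, as an engineer would, in place of code of your own. Each camera call takes 0.05 s, during which the arm holds its last target.

## Working session

There is one attempt and no reset: what is moved stays moved. The work goes in short steps, Python scripts to look and compute and a tool call to move; the robot and the scene stay as the last step left them, time stands still between calls to the robot, and variables do not carry over. Pictures are saved under pics/ and viewed, and the job is handed in when it is done.

Besides the shell and the picture viewer there is one more tool, called after "Emit:" as a command line: name --argument value ..., lists and objects as JSON in quotes. play_rows: Moves the arm, as the interface text tells. Its arguments: {"type":"object","properties":{"deltas":{"type":"string"},"newtons":{"type":"number"}},"required":["deltas"]}

```bash
mkdir -p pics; ls
python3 - <<'E'
from cell import arm
import cv2,numpy as np
s=arm.observe()
for k,v in s.items(): print(k,np.round(v,4))
for n in ["scene","top","wrist"]:
    c=arm.calibration(n); print(n,np.round(c["intrinsics"],1).tolist(),np.round(c["position"],4),np.round(c["orientation"],4))
    cv2.imwrite(f"pics/{n}0.png",arm.get_image(n))
E
```

```text
pics
t 0.0
q [-1.4261  0.2458  1.559   0.      1.3388 -0.1741]
qvel [ 0.0002 -0.0009  0.0003 -0.0014 -0.0012 -0.0006]
tau [-4.00000e-04 -4.29500e+01 -3.26134e+01 -1.00000e-04  5.30000e-03
 -0.00000e+00]
ee_pos [ 0.2036 -0.6167  0.2302]
ee_rot [-0.001   0.9873  0.1587  0.    ]
ft_force [ 0.9109  0.7959 -0.217 ]
ft_torque [-0.0129  0.0794  0.0863]
opening 0.0857
scene [[426.4, 0.0, 283.5], [0.0, 426.4, 212.4], [0.0, 0.0, 1.0]] [ 1.6668 -0.6127  0.953 ] [-0.4112  0.7511  0.4509 -0.2519]
top [[406.1, 0.0, 278.8], [0.0, 406.1, 208.3], [0.0, 0.0, 1.0]] [ 0.4506 -0.0119  1.4757] [ 0.0238 -0.7005  0.7124 -0.0345]
wrist [[292.7, 0.0, 284.3], [0.0, 292.7, 212.7], [0.0, 0.0, 1.0]] [ 0.2809 -0.5911  0.3735] [ 0.1274  0.8002 -0.5785 -0.0936]
```

View pics/scene0.png

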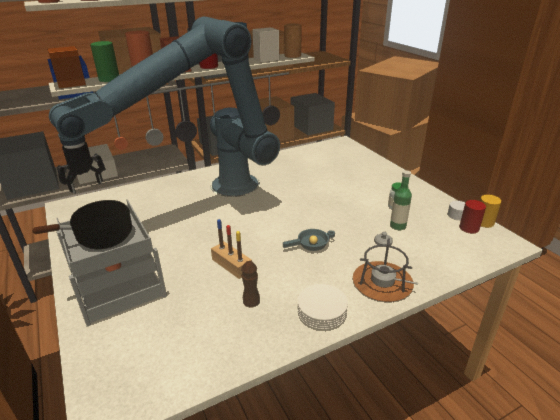

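View pics/top0.png

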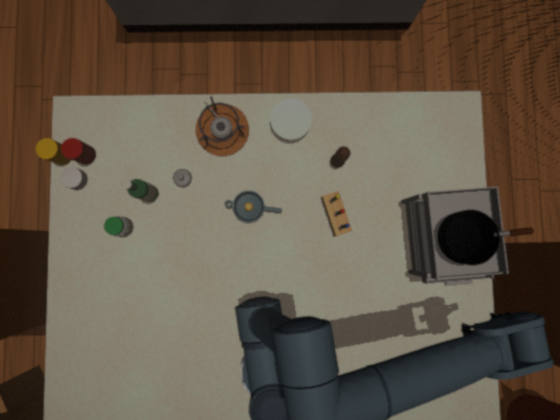

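View pics/wrist0.png

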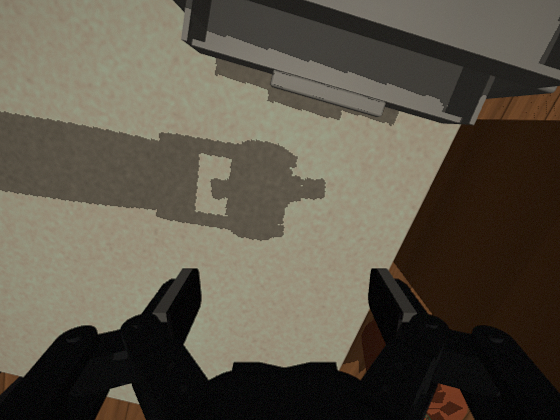

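```bash
cat > h.py <<'E'
import numpy as np,cv2
from scipy.spatial.transform import Rotation as R
def rot(q): return R.from_quat([q[1],q[2],q[3],q[0]])
def ray(c,u,v):
    K=np.array(c["intrinsics"]); d=np.linalg.solve(K,[u,v,1.]); d=rot(c["orientation"]).apply(d); return np.array(c["position"]),d/np.linalg.norm(d)
def onz(c,u,v,z):
    p,d=ray(c,u,v); return p+d*(z-p[2])/d[2]
def tri(rs):
    A=np.zeros((3,3));b=np.zeros(3)
    for p,d in rs:
        M=np.eye(3)-np.outer(d,d);A+=M;b+=M@p
    x=np.linalg.solve(A,b); return x,[np.linalg.norm((np.eye(3)-np.outer(d,d))@(x-p)) for p,d in rs]
def proj(c,X):
    x=rot(c["orientation"]).inv().apply(np.array(X)-np.array(c["position"])); k=np.array(c["intrinsics"])@x; return k[:2]/k[2]
E
python3 - <<'E'
import cv2
from h import *
from cell import arm
t=cv2.imread("pics/top0.png");s=cv2.imread("pics/scene0.png")
a=cv2.resize(t[130:250,210:370],None,fx=5,fy=5,interpolation=cv2.INTER_CUBIC)
cv2.imwrite("pics/t1.png",a)
cv2.imwrite("pics/s1.png",cv2.resize(s[210:290,200:350],None,fx=5,fy=5,interpolation=cv2.INTER_CUBIC))
c=arm.calibration("top")
# far shelf edge
for u in (100,400,470):
    col=t[60:140,u].astype(int).sum(1); v=60+np.argmax(np.abs(np.diff(col))); print(u,v,onz(c,u,v+.5,0))
E
```

```text
100 94 [1.00651478 0.62066164 0.        ]
400 91 [ 1.00444062 -0.4975073   0.        ]
470 90 [ 1.00510935 -0.76220835  0.        ]
```

View pics/t1.png

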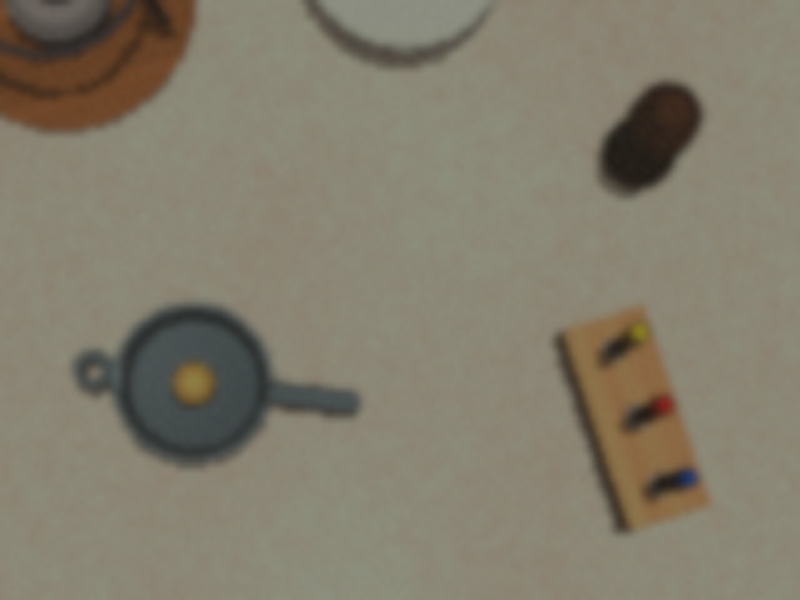

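View pics/s1.png

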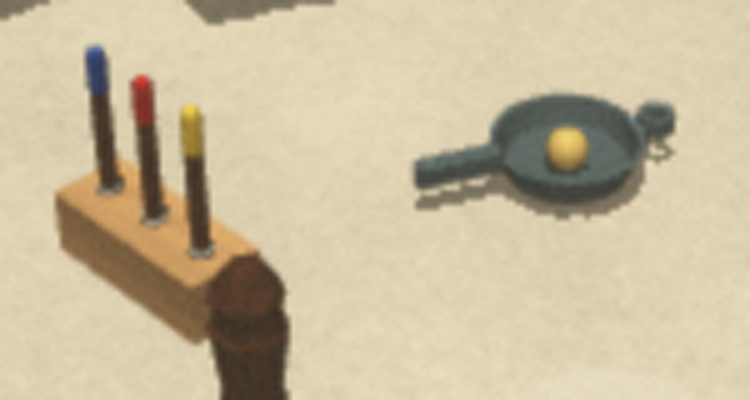

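Run:
```python
import cv2
from h import *
from cell import arm
t=cv2.imread("pics/top0.png");s=cv2.imread("pics/scene0.png")
ct=arm.calibration("top");cs=arm.calibration("scene")
h=cv2.cvtColor(t,cv2.COLOR_BGR2HSV);hs=cv2.cvtColor(s,cv2.COLOR_BGR2HSV)
def blob(hh,lo,hi,box):
    m=cv2.inRange(hh,lo,hi);z=np.zeros_like(m);x0,y0,x1,y1=box;z[y0:y1,x0:x1]=m[y0:y1,x0:x1];return z
def cen(m): 
    y,x=np.nonzero(m); return x.mean(),y.mean(),len(x)
def big(m):
    c,_=cv2.findContours(m,cv2.RETR_EXTERNAL,cv2.CHAIN_APPROX_NONE); return max(c,key=cv2.contourArea)
# dish: not beige
print(t[206,240],h[206,240],t[209,275],h[209,275],h[180,300],h[205,249], h[195,330])
m=blob(h,(85,30,20),(125,255,255),(215,180,295,230)); print("dish px",cen(m))
c=big(m); print(cv2.boundingRect(c))
cv2.imwrite("pics/m.png",cv2.resize(m[170:240,210:300],None,fx=8,fy=8,interpolation=0))
y=blob(h,(15,120,60),(35,255,255),(235,195,262,218)); print("potato top",cen(y)); y2=blob(hs,(15,130,100),(32,255,255),(304,230,322,248));print("potato scene",cen(y2))
a,b=cen(y)[:2],cen(y2)[:2]; print("potato",tri([ray(ct,*a),ray(cs,*b)]),onz(ct,*a,.022))
bt=blob(h,(105,130,50),(130,255,255),(335,215,355,235)); bs=blob(hs,(105,110,40),(130,255,255),(210,212,230,235));print(cen(bt),cen(bs))
print("blue(ctr of blue)",tri([ray(ct,*cen(bt)[:2]),ray(cs,*cen(bs)[:2])]))
bk=blob(h,(5,90,100),(22,255,255),(315,185,358,240));r=cv2.minAreaRect(big(bk));print("block",r)
for p in cv2.boxPoints(r): print(p,onz(ct,*p,.05))
```

```text
[80 80 73] [90 22 80] [81 81 73] [90 25 81] [ 26  37 139] [ 22 138 139] [ 16 126 140]
dish px (np.float64(256.1), np.float64(206.25), 20)
(249, 215, 1, 1)
potato top (np.float64(248.19565217391303), np.float64(206.34782608695653), 46)
potato scene (np.float64(313.06976744186045), np.float64(239.0), 43)
potato (array([0.57957716, 0.075777  , 0.02338329]), [np.float64(0.0009800733204607065), np.float64(0.0009800733204605842)]) [0.57922634 0.07499638 0.022     ]
(np.float64(346.5), np.float64(225.0), 2) (np.float64(218.625), np.float64(222.375), 8)
blue(ctr of blue) (array([ 0.50116973, -0.25229966,  0.15575059]), [np.float64(3.93421739418581e-05), np.float64(3.9342173941913096e-05)])
block ((336.8499755859375, 213.05001831054688), (41.7420654296875, 16.76007080078125), 71.56504821777344)
[322.29996 195.90001] [ 0.60958658 -0.18893863  0.05      ]
[338.19998 190.60002] [ 0.62757501 -0.24585962  0.05      ]
[351.4     230.20003] [ 0.48666565 -0.28822105  0.05      ]
[335.49997 235.50002] [ 0.46904424 -0.23166198  0.05      ]
```

View pics/m.png

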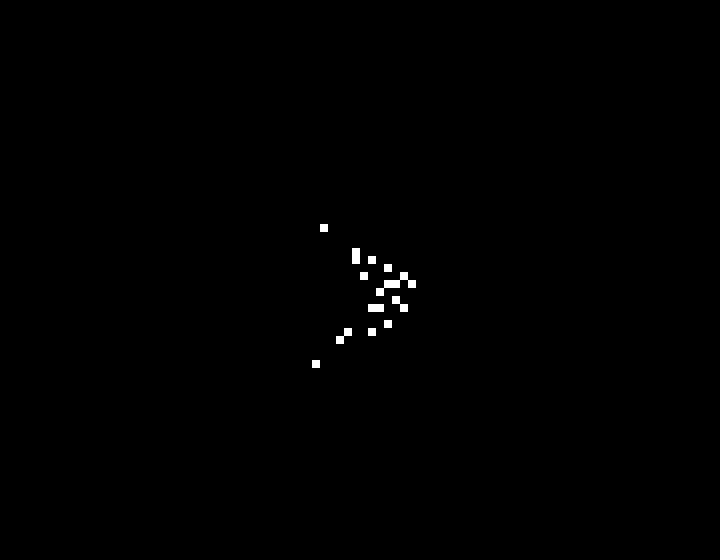

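```bash
cat >> h.py <<'E'
def delta(s,pos,yaw_deg):
    Rc=rot(s["ee_rot"]); y=np.radians(yaw_deg)
    Rt=R.from_matrix(np.array([[np.cos(y),np.sin(y),0],[np.sin(y),-np.cos(y),0],[0,0,-1]]))
    return np.round(Rc.inv().apply(np.array(pos)-s["ee_pos"]),4),np.round((Rc.inv()*Rt).as_rotvec(),4)
def st(s):
    Rc=rot(s["ee_rot"]).as_matrix(); print("t",s["t"],"pos",np.round(s["ee_pos"],4),"yaw",np.degrees(np.arctan2(Rc[1,0],Rc[0,0])).round(2),"zaxis",np.round(Rc[:,2],4),"F",np.round(s["ft_force"],2),"T",np.round(s["ft_torque"],3),"open",round(float(s["opening"]),4),"q6",round(float(s["q"][5]),2))
E
python3 - <<'E'
from h import *
from cell import arm
s=arm.observe();st(s)
c=arm.calibration("top")
print(onz(c,418,283,.235),onz(c,410,270,0.1))
print(delta(s,(.28,-.36,.26),16.9)); print(delta(s,(.48,-.2,.26),16.9))
for n,u,v,z in(("eye",228.6,204.4,.038),("hend",281.6,210.4,.038)): print(n,onz(c,u,v,z))
E
```

```text
t 0.15 pos [ 0.2037 -0.6168  0.2304] yaw 18.26 zaxis [-2.0e-04  1.5e-03 -1.0e+00] F [-0.63 -0.05 -0.3 ] T [-0.033 -0.029  0.028] open 0.0857 q6 -0.17
[ 0.31852871 -0.44980366  0.235     ] [ 0.34797406 -0.47233545  0.1       ]
(array([ 0.153 , -0.22  , -0.0292]), array([-0.0015, -0.0003,  0.0238]))
(array([ 0.3931, -0.3093, -0.029 ]), array([-0.0015, -0.0003,  0.0238]))
eye [0.58587988 0.14343225 0.038     ]
hend [ 0.56143801 -0.04429878  0.038     ]
```

Run:
```python
from h import *
from cell import arm
s=arm.observe()
for p in [(.203,-.5,.27),(.21,-.4,.27),(.3,-.35,.26),(.45,-.3,.26)]: print(delta(s,p,16.9))
```

```text
(array([ 0.036 , -0.1112, -0.0394]), array([-0.0015, -0.0003,  0.0238]))
(array([ 0.074 , -0.204 , -0.0393]), array([-0.0015, -0.0003,  0.0238]))
(array([ 0.1751, -0.2232, -0.0292]), array([-0.0015, -0.0003,  0.0238]))
(array([ 0.3332, -0.2237, -0.0292]), array([-0.0015, -0.0003,  0.0238]))
```

Emit:
play_rows --deltas "1 0.018 -0.055 -0.02 0 0 0; 1 0.036 -0.111 -0.039 0 0 0; 1 0.055 -0.16 -0.039 0 0 0.012; 1 0.074 -0.204 -0.039 -0.0015 0 0.024; 1 0.1 -0.21 -0.037 -0.0015 0 0.024"

```text
t: 0.78
ee_pos: [0.2327, -0.3843, 0.2681]
ee_rot: [0.001, 0.989, 0.146, 0.0]
ft_force: [0.6, -0.6, -0.2]
opening: 0.0852
```

Run:
```python
from h import *
from cell import arm
s=arm.observe();st(s)
for p in [(.3,-.345,.26),(.36,-.32,.26),(.42,-.29,.26),(.46,-.265,.25)]: print(delta(s,p,16.9))
```

```text
t 0.775 pos [ 0.2327 -0.3843  0.2681] yaw 16.85 zaxis [ 5.e-04 -2.e-03 -1.e+00] F [ 0.55 -0.64 -0.2 ] T [-0.029  0.036 -0.049] open 0.0852 q6 -0.0
(array([ 0.0758, -0.0181,  0.008 ]), array([ 0.002 ,  0.0001, -0.0009]))
(array([ 0.1405, -0.0247,  0.008 ]), array([ 0.002 ,  0.0001, -0.0009]))
(array([ 0.2066, -0.036 ,  0.008 ]), array([ 0.002 ,  0.0001, -0.0009]))
(array([ 0.2521, -0.0483,  0.018 ]), array([ 0.002 ,  0.0001, -0.0009]))
```

Emit:
play_rows --deltas "1 0.055 -0.015 0.008 0.0015 0 0; 1 0.11 -0.022 0.008 0.0015 0 0; 1 0.16 -0.03 0.008 0.0015 0 0; 1 0.2 -0.036 0.008 0.0015 0 0; 1 0.2 -0.036 0.008 0.0015 0 0"

```text
t: 1.4
ee_pos: [0.4153, -0.2925, 0.2598]
ee_rot: [-0.0, 0.989, 0.149, -0.0]
ft_force: [-1.2, -0.4, 0.1]
opening: 0.0856
```

Run:
```python
from h import *
from cell import arm
s=arm.observe();st(s)
c=arm.calibration("wrist");print(c["position"]);np.save("w1.npy",c,allow_pickle=True)
cv2.imwrite("pics/w1.png",arm.get_image("wrist"))
print(proj(c,(.5,-.2535,.138)),proj(c,(.5,-.2535,.168)),proj(c,(.5766,.072,.022)))
```

```text
t 1.4 pos [ 0.4153 -0.2925  0.2598] yaw 17.12 zaxis [-5.e-04  8.e-04 -1.e+00] F [-1.2  -0.4   0.15] T [-0.046 -0.012 -0.014] open 0.0856 q6 0.43
[ 0.49305607 -0.26826652  0.40305165]
[270.54418585 102.75514928] [268.70117315 100.98933713] [ -2.57015954 -64.72451497]
```

View pics/w1.png

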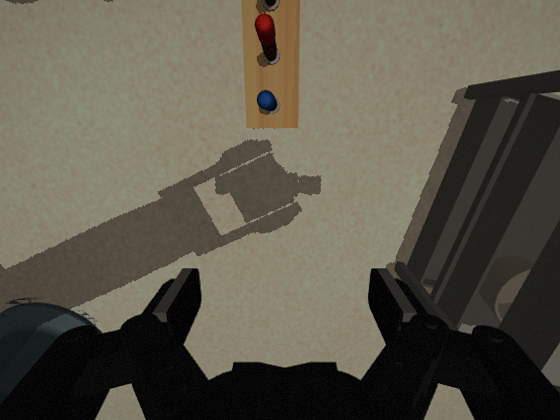

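Run:
```python
from h import *
from cell import arm
c=np.load("w1.npy",allow_pickle=True).item()
im=cv2.imread("pics/w1.png");h=cv2.cvtColor(im,cv2.COLOR_BGR2HSV)
m=cv2.inRange(h,(105,130,40),(130,255,255));m[140:]=0
y,x=np.nonzero(m);print(x.mean(),y.mean(),len(x),x.min(),x.max(),y.min(),y.max())
print(onz(c,x.mean(),y.mean(),.164))
# block edges at z=.05
mb=cv2.inRange(h,(5,80,100),(22,255,255));mb[135:]=0
for v in (80,90,115):
    xs=np.nonzero(mb[v,230:320])[0]+230;print(v,xs.min(),xs.max()); print(onz(c,(xs.min()+xs.max())/2,v,.05))
xs=np.nonzero(mb[:,255:290].sum(1))[0];print("end",xs.max(),onz(c,272,xs.max(),.05))
s=arm.observe();st(s)
```

```text
265.50847457627117 99.20338983050847 236 257 274 91 108
[ 0.50062578 -0.25056709  0.164     ]
80 245 298
[ 0.52523488 -0.2430072   0.05      ]
90 245 298
[ 0.51542316 -0.24588094  0.05      ]
115 246 298
[ 0.49019234 -0.2538669   0.05      ]
end 127 [ 0.47754023 -0.2575799   0.05      ]
t 1.45 pos [ 0.4143 -0.2932  0.2598] yaw 17.02 zaxis [-8.e-04  5.e-04 -1.e+00] F [-0.89  0.14 -1.2 ] T [-0.003  0.023  0.02 ] open 0.0853 q6 0.43
```

Run:
```python
from h import *
from cell import arm
s=arm.observe();st(s)
for p in [(.5007,-.2506,.24),(.5007,-.2506,.119)]: print(delta(s,p,17))
```

```text
t 1.45 pos [ 0.4143 -0.2932  0.2598] yaw 17.02 zaxis [-8.e-04  5.e-04 -1.e+00] F [-0.89  0.14 -1.2 ] T [-0.003  0.023  0.02 ] open 0.0853 q6 0.43
(array([ 0.0951, -0.0154,  0.0198]), array([-0.0007,  0.0006,  0.0004]))
(array([ 0.0952, -0.0153,  0.1408]), array([-0.0007,  0.0006,  0.0004]))
```

Emit:
play_rows --deltas "1 0.05 -0.008 0 0 0 0; 1 0.095 -0.0155 0.01 0 0 0; 1 0.095 -0.0155 0.03 0 0 0; 1 0.095 -0.0155 0.05 0 0 0; 1 0.095 -0.0155 0.05 0 0 0"

```text
t: 2.08
ee_pos: [0.498, -0.2514, 0.2075]
ee_rot: [-0.002, 0.989, 0.146, -0.002]
ft_force: [0.8, 0.5, -1.3]
opening: 0.0855
```

Run:
```python
from h import *
from cell import arm
s=arm.observe();st(s)
for p in [(.5007,-.2506,.119)]: print(delta(s,p,17))
cv2.imwrite("pics/w2.png",arm.get_image("wrist"))
```

```text
t 2.075 pos [ 0.498  -0.2514  0.2075] yaw 16.78 zaxis [-0.0042  0.003  -1.    ] F [ 0.78  0.46 -1.27] T [ 0.045 -0.026 -0.007] open 0.0855 q6 0.61
(array([0.0031, 0.0004, 0.0885]), array([-0.0041,  0.0031, -0.0038]))
```

View pics/w2.png

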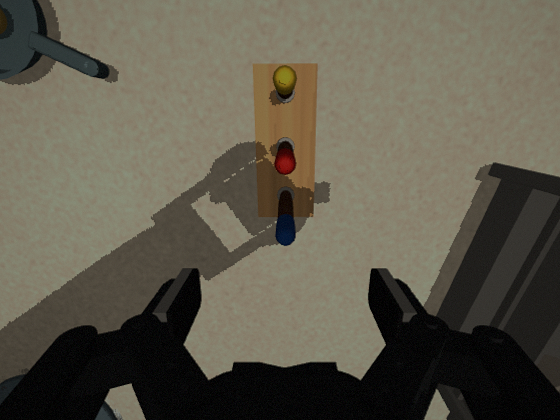

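Emit:
play_rows --deltas "1 0.001 0 0.03 0 0 0; 1 0.001 0 0.06 0 0 0; 1 0.001 0 0.088 0 0 0; 1 0.001 0 0.088 0 0 0; 1 0.001 0 0.088 0 0 0"

```text
t: 2.75
ee_pos: [0.5018, -0.2522, 0.124]
ee_rot: [0.001, 0.989, 0.147, 0.001]
ft_force: [-0.1, -0.4, -0.6]
opening: 0.0853
```

Run:
```python
from h import *
from cell import arm
s=arm.observe();st(s)
print(delta(s,(.5007,-.2506,.119),17))
cv2.imwrite("pics/w3.png",arm.get_image("wrist"))
```

```text
t 2.75 pos [ 0.5018 -0.2522  0.124 ] yaw 16.86 zaxis [ 0.0022 -0.0017 -1.    ] F [-0.08 -0.41 -0.57] T [ 0.029 -0.002  0.031] open 0.0853 q6 0.61
(array([-0.0006, -0.0019,  0.005 ]), array([ 0.0023, -0.0016, -0.0025]))
```

View pics/w3.png

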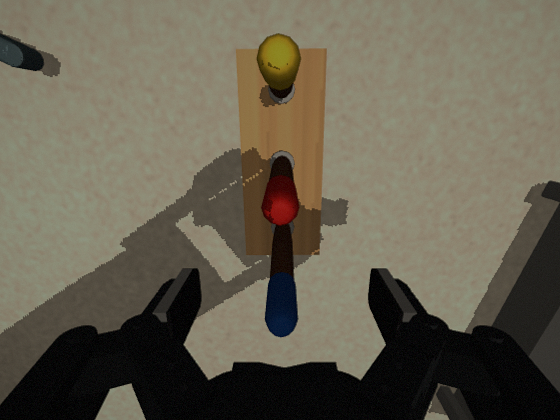

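Emit:
play_rows --deltas "1 -0.0005 -0.001 0.004 0 0 0; 0.4 -0.0005 -0.001 0.004 0 0 0; 0 -0.0005 -0.001 0.004 0 0 0; 0 -0.0005 -0.001 0.004 0 0 0; 0 -0.0005 -0.001 0.004 0 0 0" --newtons 40

```text
t: 3.42
ee_pos: [0.5005, -0.2505, 0.1183]
ee_rot: [0.0, 0.989, 0.147, 0.0]
ft_force: [0.2, -0.5, 1.5]
opening: 0.0131
```

Emit:
play_rows --deltas "0 0 0 0 0 0 0; 0 0 0 0 0 0 0"

```text
t: 3.68
ee_pos: [0.5005, -0.2505, 0.1183]
ee_rot: [0.0, 0.989, 0.147, 0.0]
ft_force: [-0.1, -0.1, 0.3]
opening: 0.0135
```

Run:
```python
from h import *
from cell import arm
s=arm.observe();st(s)
cv2.imwrite("pics/w4.png",arm.get_image("wrist"))
```

```text
t 3.675 pos [ 0.5005 -0.2505  0.1183] yaw 16.89 zaxis [ 2.e-04 -2.e-04 -1.e+00] F [-0.09 -0.05  0.32] T [-0.037 -0.036  0.076] open 0.0135 q6 0.61
```

View pics/w4.png

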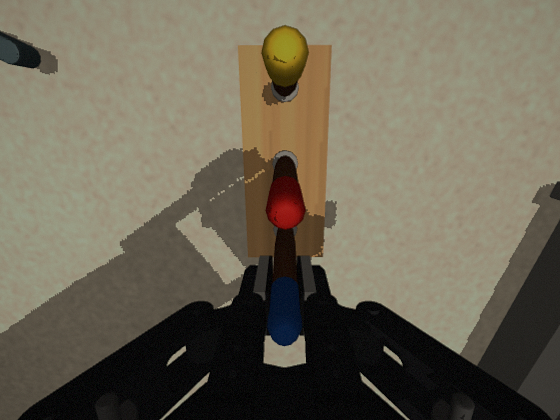

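Emit:
play_rows --deltas "0 0 0 -0.01 0 0 0; 0 0 0 -0.03 0 0 0; 0 0 0 -0.055 0 0 0; 0 0 0 -0.08 0 0 0; 0 0 0 -0.1 0 0 0"

```text
t: 4.35
ee_pos: [0.5006, -0.2505, 0.22]
ee_rot: [0.0, 0.989, 0.147, 0.0]
ft_force: [-0.2, -0.6, -0.2]
opening: 0.013
```

Run:
```python
from h import *
from cell import arm
s=arm.observe();st(s)
c=arm.calibration("top")
for p in [(.5,-.1,.218),(.5,.0,.218)]: print(delta(s,p,17))
```

```text
t 4.35 pos [ 0.5006 -0.2505  0.22  ] yaw 16.89 zaxis [ 1.e-03 -7.e-04 -1.e+00] F [-0.16 -0.57 -0.17] T [ 0.    -0.014  0.037] open 0.013 q6 0.61
(array([ 0.0432, -0.1442,  0.0019]), array([ 0.001 , -0.0007, -0.0019]))
(array([ 0.0723, -0.2399,  0.0018]), array([ 0.001 , -0.0007, -0.0019]))
```

Run:
```python
from h import *
from cell import arm
s=arm.observe()
print(delta(s,(.46,.11,.215),17))
```

```text
(array([ 0.0659, -0.3568,  0.0047]), array([ 0.001 , -0.0007, -0.0019]))
```

Emit:
play_rows --deltas "0 0.005 -0.025 0 0 0 0; 0 0.013 -0.07 0 0 0 0; 0 0.022 -0.12 0.001 0 0 0; 0 0.031 -0.17 0.002 0 0 0; 0 0.04 -0.22 0.003 0 0 0"

```text
t: 4.97
ee_pos: [0.4731, -0.0254, 0.214]
ee_rot: [-0.001, 0.989, 0.147, -0.001]
ft_force: [0.6, -0.1, 0.2]
opening: 0.0133
```

Emit:
play_rows --deltas "0 0.009 -0.048 0 0 0 0; 0 0.016 -0.088 0.001 0 0 0; 0 0.022 -0.118 0.001 0 0 0; 0 0.026 -0.137 0.001 0 0 0; 0 0.026 -0.137 0.001 0 0 0"

```text
t: 5.6
ee_pos: [0.4582, 0.112, 0.2131]
ee_rot: [-0.0, 0.989, 0.148, -0.001]
ft_force: [-0.1, 0.7, 0.0]
opening: 0.0133
```

Emit:
play_rows --deltas "0 0 0 0 0 0 0; 0 0 0 0 0 0 0"

```text
t: 5.85
ee_pos: [0.4596, 0.1098, 0.214]
ee_rot: [-0.0, 0.989, 0.146, -0.0]
ft_force: [0.4, -0.9, -1.1]
opening: 0.013
```

Run:
```python
from h import *
from cell import arm
s=arm.observe();st(s)
c=arm.calibration("wrist");np.save("w5.npy",c,allow_pickle=True)
cv2.imwrite("pics/w5.png",arm.get_image("wrist"))
print(proj(c,(.586,.1434,.038)))
```

```text
t 5.85 pos [0.4596 0.1098 0.214 ] yaw 16.83 zaxis [-4.e-04 -0.e+00 -1.e+00] F [ 0.43 -0.86 -1.09] T [ 0.05  -0.044  0.009] open 0.013 q6 1.27
[289.45364746  63.6463307 ]
```

View pics/w5.png

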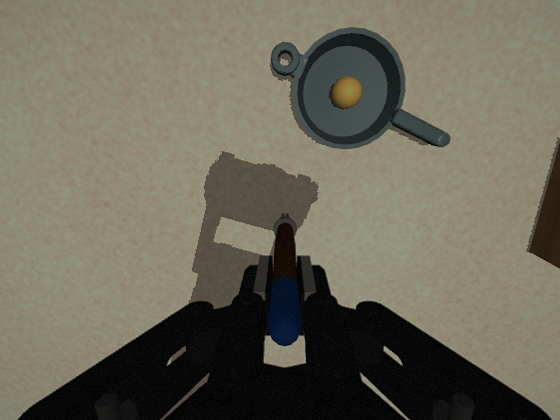

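Run:
```python
from h import *
im=cv2.imread("pics/w5.png")
cv2.imwrite("pics/w5z.png",cv2.resize(im[20:160,260:460],None,fx=4,fy=4,interpolation=cv2.INTER_NEAREST))
h=cv2.cvtColor(im,cv2.COLOR_BGR2HSV);print(h[60,273:300].tolist())
```

```text
[[87, 38, 74], [85, 36, 79], [85, 37, 76], [87, 32, 80], [90, 37, 76], [75, 19, 53], [20, 55, 69], [20, 53, 101], [24, 50, 149], [21, 49, 147], [21, 52, 147], [21, 53, 145], [21, 54, 138], [23, 51, 140], [22, 51, 131], [19, 53, 82], [21, 56, 87], [16, 56, 86], [23, 34, 67], [95, 48, 59], [85, 41, 74], [87, 32, 80], [87, 33, 78], [90, 32, 80], [85, 35, 80], [87, 34, 67], [81, 44, 58]]
```

View pics/w5z.png

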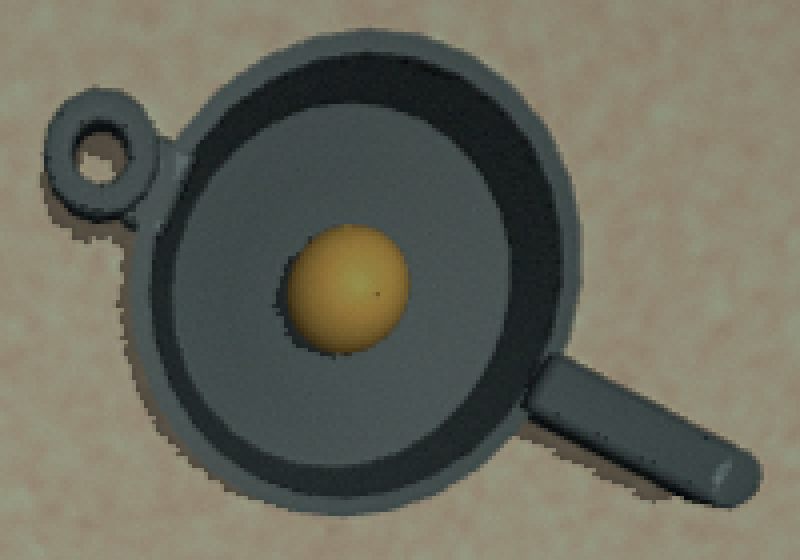

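Run:
```python
from h import *
from cell import arm
c=np.load("w5.npy",allow_pickle=True).item()
f=lambda x,y:(260+x/4-.4,20+y/4-.4)
e=onz(c,*f(102,152),.038);d=onz(c,*f(355,271),.032)
h1=onz(c,*f(572,380),.038);h2=onz(c,*f(735,470),.038); p=onz(c,*f(348,288),.022)
print("eye",e,"dish",d,"hs",h1,h2,"pot",p)
v=(e-d)[:2];print(np.linalg.norm(v),np.degrees(np.arctan2(v[1],v[0])))
v=(e-h2)[:2];print(np.degrees(np.arctan2(v[1],v[0])));v=(h1-h2)[:2];print(np.degrees(np.arctan2(v[1],v[0])))
# fork collar check : expected position
s=arm.observe();st(s)
o=s["ee_pos"]+np.array([0,0,-.0683]);print("collar px",proj(c,o+[0,0,.004]),"tip",proj(c,o-[0,0,.034]))
print(delta(s,(e[0],e[1],.2),17))
```

```text
eye [0.58986129 0.14904429 0.038     ] dish [0.5834412  0.07933976 0.032     ] hs [0.57445361 0.01744856 0.038     ] [ 0.56614965 -0.03305676  0.038     ] pot [0.5804157  0.07796523 0.022     ]
0.06999956540100671 84.73765425874925
82.58117420609801
80.66310174196968
t 5.9 pos [0.4598 0.1098 0.2141] yaw 16.83 zaxis [-3.e-04 -1.e-04 -1.e+00] F [ 0.32 -0.23 -0.62] T [ 0.017  0.085 -0.037] open 0.0133 q6 1.27
collar px [285.11933801 229.05688115] tip [285.0357083  213.31575978]
(array([1.359e-01, 1.000e-04, 1.410e-02]), array([-0.    ,  0.0003, -0.003 ]))
```

Emit:
play_rows --deltas "0 0.03 0 0 0 0 0; 0 0.07 0 0.01 0 0 0; 0 0.11 0 0.02 0 0 0; 0 0.135 0 0.03 0 0 0; 0 0.135 0 0.04 0 0 0"

```text
t: 6.52
ee_pos: [0.59, 0.1491, 0.1735]
ee_rot: [0.0, 0.989, 0.147, -0.0]
ft_force: [0.0, 0.0, -0.2]
opening: 0.0133
```

Emit:
play_rows --deltas "0 0 0 0 0 0 0; 0 0 0 0 0 0 0; 0 0 0 0 0 0 0"

```text
t: 6.9
ee_pos: [0.5888, 0.1494, 0.1751]
ee_rot: [0.0, 0.989, 0.147, 0.001]
ft_force: [0.3, -0.2, 0.4]
opening: 0.0133
```

Run:
```python
from h import *
from cell import arm
s=arm.observe();st(s)
c=arm.calibration("wrist");np.save("w6.npy",c,allow_pickle=True)
im=arm.get_image("wrist");cv2.imwrite("pics/w6.png",im);cv2.imwrite("pics/w6z.png",cv2.resize(im[100:340,200:440],None,fx=2.5,fy=2.5,interpolation=0))
s2=arm.get_image("scene");cv2.imwrite("pics/s6z.png",cv2.resize(s2[170:270,270:390],None,fx=6,fy=6,interpolation=2))
```

```text
t 6.9 pos [0.5888 0.1494 0.1751] yaw 16.88 zaxis [ 1.2e-03  1.0e-04 -1.0e+00] F [ 0.34 -0.16  0.41] T [ 0.03   0.012 -0.042] open 0.0133 q6 1.34
```

View pics/w6z.png

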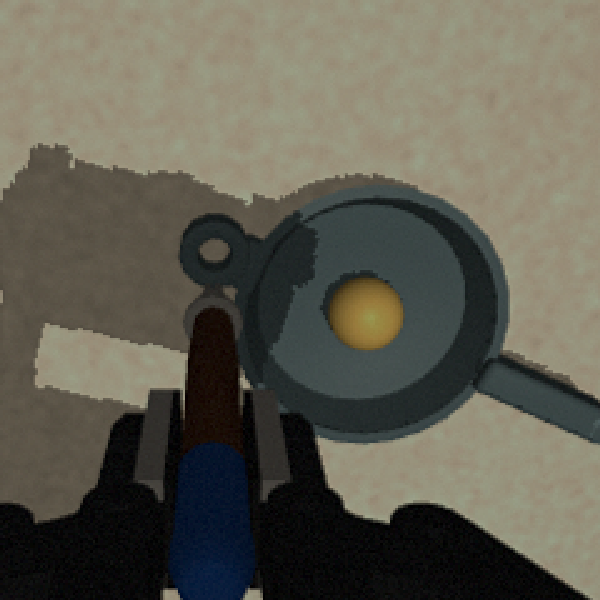

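View pics/s6z.png

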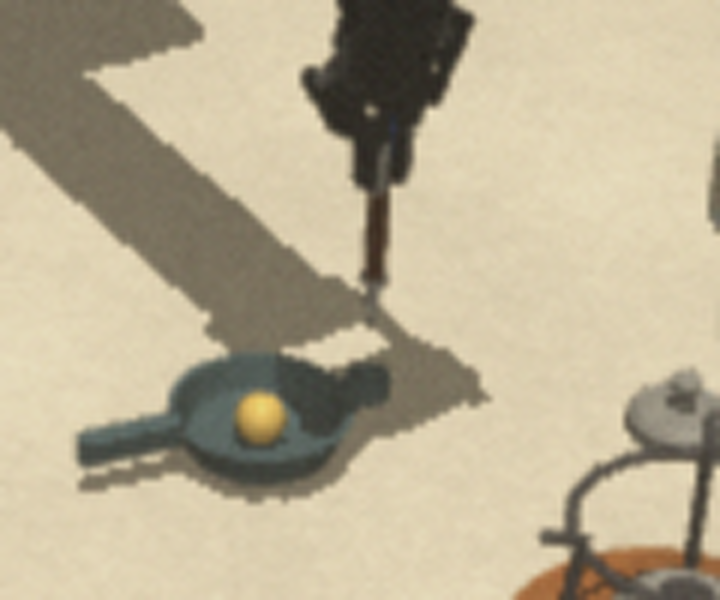

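```bash
cat > ov.py <<'E'
from h import *
def ov(img,c,e,box,f,out,rs=(.0065,.0145),z=.038,extra=[]):
    im=cv2.imread(img);x0,y0,x1,y1=box
    g=cv2.resize(im[y0:y1,x0:x1],None,fx=f,fy=f,interpolation=cv2.INTER_CUBIC)
    g=np.clip(g.astype(float)*1.7,0,255).astype(np.uint8)
    for r in rs:
        P=[proj(c,(e[0]+r*np.cos(a),e[1]+r*np.sin(a),z)) for a in np.linspace(0,6.28,60)]
        cv2.polylines(g,[np.int32([((p[0]-x0+.5)*f,(p[1]-y0+.5)*f) for p in P])],True,(0,255,0),1)
    for X in extra:
        p=proj(c,X);cv2.circle(g,(int((p[0]-x0+.5)*f),int((p[1]-y0+.5)*f)),3,(0,0,255),-1)
    cv2.imwrite(out,g)
E
python3 - <<'E'
from ov import *
c=np.load("w6.npy",allow_pickle=True).item()
o=np.array([.5888,.1494,.1751-.0683])
ov("pics/w6.png",c,(.5899,.1490),(260,170,330,240),8,"pics/w6o.png",extra=[o-[0,0,.034],o])
E
```

```text
(no output)
```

View pics/w6o.png

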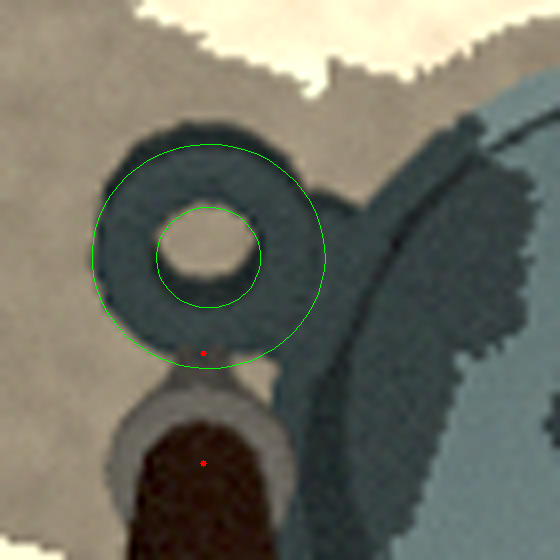

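Run:
```python
from h import *
from cell import arm
s=arm.observe();st(s)
print(delta(s,(.5897,.1491,.145),16.9))
```

```text
t 7.0 pos [0.589  0.1495 0.1749] yaw 16.89 zaxis [ 1.1e-03  1.0e-04 -1.0e+00] F [-0.6   0.06 -0.15] T [0.04  0.013 0.011] open 0.0132 q6 1.34
(array([0.0005, 0.0006, 0.0299]), array([ 0.0003, -0.0011, -0.0002]))
```

Emit:
play_rows --deltas "0 0.0005 0.0005 0.008 0 -0.001 0; 0 0.0005 0.0005 0.017 0 -0.001 0; 0 0.0005 0.0005 0.025 0 -0.001 0; 0 0.0005 0.0005 0.03 0 -0.001 0; 0 0.0005 0.0005 0.03 0 -0.001 0"

```text
t: 7.62
ee_pos: [0.5893, 0.1492, 0.1435]
ee_rot: [0.0, 0.989, 0.147, -0.001]
ft_force: [-0.6, 0.3, -0.7]
opening: 0.013
```

Emit:
play_rows --deltas "0 0 0 0 0 0 0; 0 0 0 0 0 0 0"

```text
t: 7.88
ee_pos: [0.5899, 0.1493, 0.1447]
ee_rot: [0.0, 0.989, 0.147, -0.0]
ft_force: [-0.3, -0.2, -0.1]
opening: 0.0131
```

Run:
```python
from ov import *
from cell import arm
s=arm.observe();st(s)
c=arm.calibration("wrist")
cv2.imwrite("pics/w7.png",arm.get_image("wrist"))
o=s["ee_pos"]+np.array([0,0,-.0683])
ov("pics/w7.png",c,(.5897,.1491),(240,180,330,270),7,"pics/w7o.png",extra=[o-[0,0,.034],o])
print(delta(s,(.5897,.1491,.1063),16.9))
```

```text
t 7.875 pos [0.5899 0.1493 0.1447] yaw 16.89 zaxis [-2.e-04 -2.e-04 -1.e+00] F [-0.31 -0.24 -0.07] T [ 0.028 -0.033  0.047] open 0.0131 q6 1.34
(array([-0.0002,  0.0001,  0.0384]), array([ 0.0002,  0.0002, -0.0002]))
```

View pics/w7o.png

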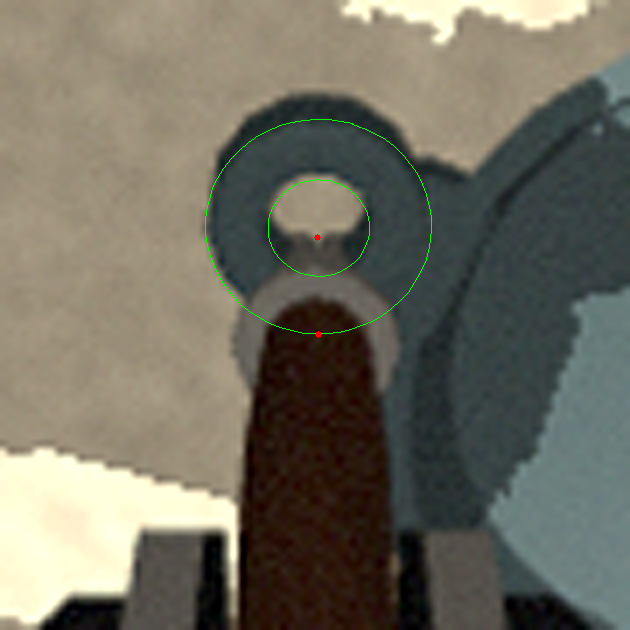

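Emit:
play_rows --deltas "0 0.0003 0 0.006 0 0 0; 0 0.0003 0 0.012 0 0 0; 0 0.0003 0 0.018 0 0 0; 0 0.0003 0 0.024 0 0 0; 0 0.0003 0 0.03 0 0 0"

```text
t: 8.55
ee_pos: [0.5898, 0.1493, 0.1137]
ee_rot: [0.0, 0.989, 0.147, -0.001]
ft_force: [-0.9, 0.1, -0.7]
opening: 0.0134
```

Emit:
play_rows --deltas "0 0 0 0.0015 0 0 0; 0 0 0 0.003 0 0 0; 0 0 0 0.0045 0 0 0; 0 0 0 0.006 0 0 0; 0 0 0 0.006 0 0 0"

```text
t: 9.18
ee_pos: [0.5898, 0.1493, 0.1082]
ee_rot: [0.0, 0.989, 0.147, -0.001]
ft_force: [-0.8, 0.3, -0.1]
opening: 0.013
```

Run:
```python
from ov import *
from cell import arm
s=arm.observe();st(s)
c=arm.calibration("wrist")
cv2.imwrite("pics/w8.png",arm.get_image("wrist"))
o=s["ee_pos"]+np.array([0,0,-.0683])
ov("pics/w8.png",c,(.5897,.1491),(240,180,330,270),7,"pics/w8o.png",extra=[o])
```

```text
t 9.175 pos [0.5898 0.1493 0.1082] yaw 16.89 zaxis [-1.1e-03 -3.0e-04 -1.0e+00] F [-0.84  0.28 -0.09] T [0.014 0.028 0.03 ] open 0.013 q6 1.34
```

View pics/w8o.png

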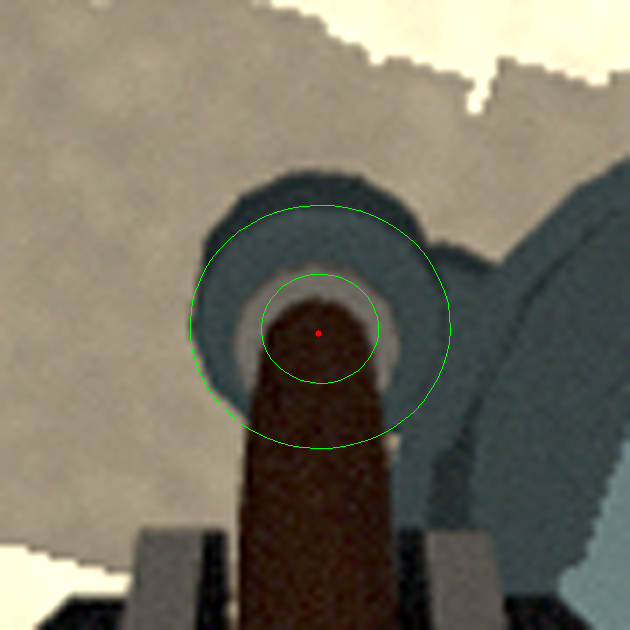

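Emit:
play_rows --deltas "0 0 0 0.0005 0 0 0; 0 0 0 0.001 0 0 0; 0 0 0 0.0015 0 0 0; 0 0 0 0.0015 0 0 0"

```text
t: 9.72
ee_pos: [0.5898, 0.1493, 0.1067]
ee_rot: [0.0, 0.989, 0.147, -0.001]
ft_force: [0.5, -0.5, 0.1]
opening: 0.0131
```

Emit:
play_rows --deltas "0 0 0 0.0005 0 0 0; 0 0 0 0.001 0 0 0; 0 0 0 0.001 0 0 0"

```text
t: 10.1
ee_pos: [0.5902, 0.1494, 0.1062]
ee_rot: [0.0, 0.989, 0.147, -0.0]
ft_force: [-0.8, 0.6, 2.7]
opening: 0.0134
```

Emit:
play_rows --deltas "0 0 0 0.0005 0 0 0; 0 0 0 0.0005 0 0 0"

```text
t: 10.35
ee_pos: [0.5903, 0.1495, 0.1059]
ee_rot: [-0.0, 0.989, 0.147, 0.0]
ft_force: [-0.8, 0.6, 3.7]
opening: 0.0134
```

Contact confirmed (force rises with depth). Release gently.

Emit:
play_rows --deltas "0.22 0 0 0 0 0 0; 0.26 0 0 0 0 0 0; 0.32 0 0 0 0 0 0; 0.4 0 0 0 0 0 0; 0.5 0 0 0 0 0 0" --newtons 20

```text
t: 10.98
ee_pos: [0.5898, 0.1493, 0.1051]
ee_rot: [0.0, 0.989, 0.147, -0.001]
ft_force: [-0.7, -0.6, -0.1]
opening: 0.0427
```

Run:
```python
from ov import *
from cell import arm
s=arm.observe();st(s)
c=arm.calibration("wrist")
im=arm.get_image("wrist");cv2.imwrite("pics/w9.png",im)
s2=arm.get_image("scene");cv2.imwrite("pics/s9z.png",cv2.resize(s2[170:270,270:390],None,fx=6,fy=6,interpolation=2))
```

```text
t 10.975 pos [0.5898 0.1493 0.1051] yaw 16.89 zaxis [-1.1e-03 -4.0e-04 -1.0e+00] F [-0.65 -0.64 -0.14] T [ 0.033 -0.002  0.04 ] open 0.0427 q6 1.34
```

View pics/w9.png

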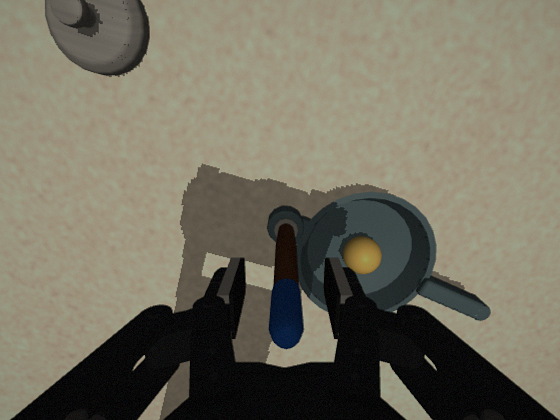

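View pics/s9z.png

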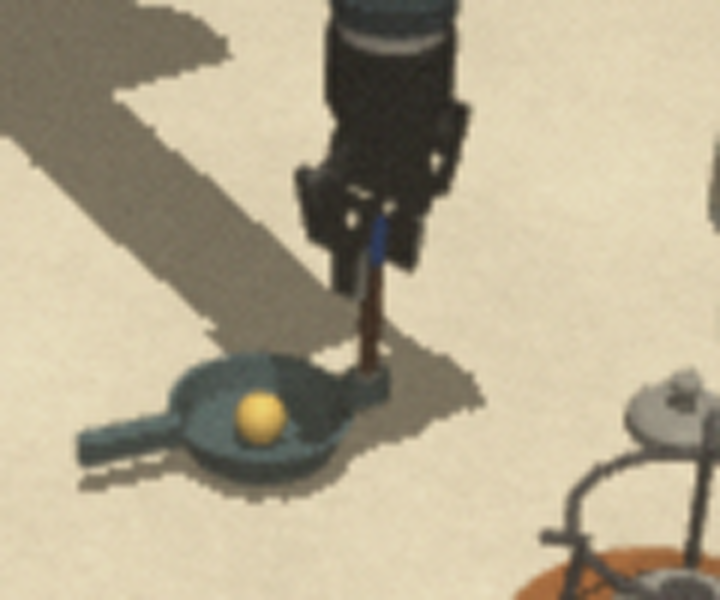

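Emit:
play_rows --deltas "0.7 0 0 -0.005 0 0 0; 1 0 0 -0.03 0 0 0; 1 0 0 -0.065 0 0 0; 1 0 0 -0.1 0 0 0; 1 0 0 -0.13 0 0 0"

```text
t: 11.7
ee_pos: [0.5903, 0.1494, 0.2373]
ee_rot: [0.0, 0.989, 0.147, 0.0]
ft_force: [0.4, -0.9, -0.4]
opening: 0.0853
```

Run:
```python
from ov import *
from cell import arm
s=arm.observe();st(s)
print(delta(s,(.5675,-.03,.2),83))
```

```text
t 11.7 pos [0.5903 0.1494 0.2373] yaw 16.89 zaxis [ 7.e-04 -2.e-04 -1.e+00] F [ 0.39 -0.94 -0.41] T [ 0.071 -0.026 -0.003] open 0.0853 q6 1.34
(array([-0.0739,  0.165 ,  0.0373]), array([ 6.0000e-04, -3.0000e-04, -1.1538e+00]))
```

Emit:
play_rows --deltas "1 -0.02 0.045 0 0 0 -0.16; 1 -0.04 0.09 0 0 0 -0.33; 1 -0.06 0.13 0 0 0 -0.5; 1 -0.074 0.165 0 0 0 -0.67; 1 -0.074 0.165 0.01 0 0 -0.84"

```text
t: 12.32
ee_pos: [0.5676, -0.0326, 0.2267]
ee_rot: [0.001, 0.843, 0.538, 0.0]
ft_force: [-0.0, -0.3, 0.2]
opening: 0.0848
```

Emit:
play_rows --deltas "1 0 0 0 0 0 -0.16; 1 0 0 0.01 0 0 -0.314; 1 0 0 0.027 0 0 -0.314; 1 0 0 0.027 0 0 -0.314; 1 0 0 0.027 0 0 -0.314"

```text
t: 12.95
ee_pos: [0.5671, -0.03, 0.1984]
ee_rot: [-0.0, 0.749, 0.662, -0.0]
ft_force: [-0.5, -0.2, -0.5]
opening: 0.0854
```

Run:
```python
from ov import *
from cell import arm
s=arm.observe();st(s)
c=arm.calibration("wrist");np.save("w10.npy",c,allow_pickle=True)
im=arm.get_image("wrist");cv2.imwrite("pics/w10.png",im)
```

```text
t 12.95 pos [ 0.5671 -0.03    0.1984] yaw 82.95 zaxis [-1.e-03 -3.e-04 -1.e+00] F [-0.52 -0.19 -0.47] T [ 0.014 -0.005  0.029] open 0.0854 q6 -0.13
```

View pics/w10.png

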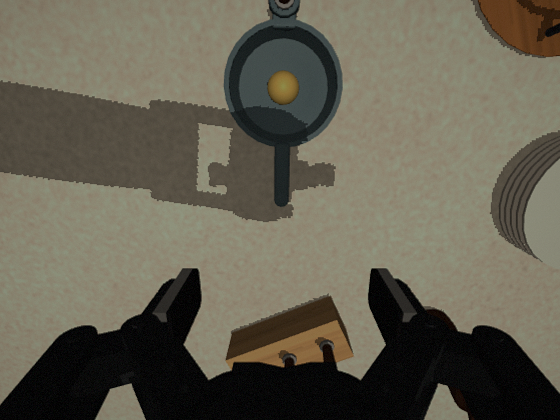

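Run:
```python
from ov import *
c=np.load("w10.npy",allow_pickle=True).item()
im=cv2.imread("pics/w10.png");
cv2.imwrite("pics/w10z.png",np.clip(1.8*cv2.resize(im[0:215,215:350],None,fx=3.7,fy=3.7,interpolation=cv2.INTER_CUBIC).astype(float),0,255).astype(np.uint8)[:, :]) 
g=im.astype(int); d=g[:,:,0]-g[:,:,2]  # blue-red: gray dish >=0, shelf <0
m=((d>-4)*255).astype(np.uint8); m=cv2.morphologyEx(m,cv2.MORPH_OPEN,np.ones((3,3)))
pts=[]
for v in range(155,200,6):
    xs=np.nonzero(m[v,262:304])[0]+262
    X=onz(c,(xs.min()+xs.max())/2,v,.038);pts.append(X);print(v,xs.min(),xs.max(),X[:2].round(4))
pts=np.array(pts);k=np.polyfit(pts[:,1],pts[:,0],1);print("yaw",90-np.degrees(np.arctan(k[0])))
print("end",[ (v) for v in range(190,215) if m[v,275:290].sum()>1000][-1])
```

```text
155 275 288 [0.5704 0.0136]
161 275 288 [0.5696 0.0075]
167 275 288 [0.5689 0.0013]
173 275 288 [ 0.5681 -0.0049]
179 275 288 [ 0.5673 -0.0112]
185 275 288 [ 0.5665 -0.0176]
191 275 288 [ 0.5656 -0.0241]
197 275 287 [ 0.5643 -0.0306]
yaw 82.35837968349736
end 205
```

View pics/w10z.png

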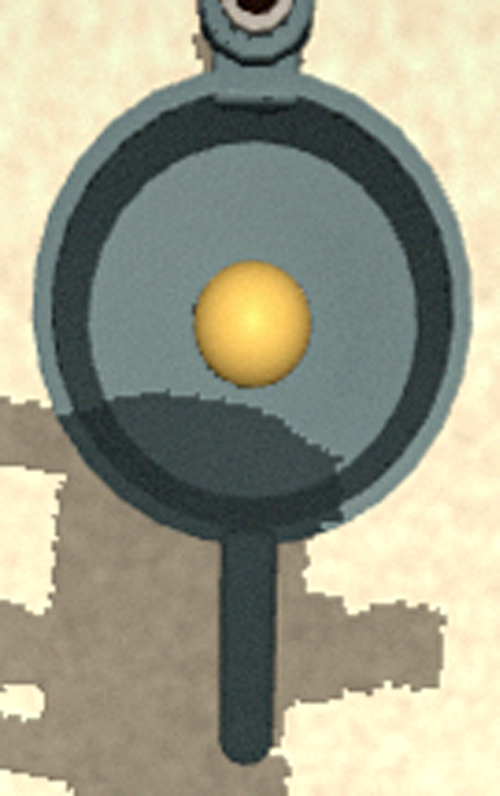

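Run:
```python
from ov import *
from cell import arm
c=np.load("w10.npy",allow_pickle=True).item()
print("rim",onz(c,282.8,82.4,.032),"end",onz(c,281.2,205.5,.038),"pot",onz(c,215+252/3.7-.4,323/3.7-.4,.022))
a=np.radians(82.4)
e=np.array([.5898,.1493]);u=np.array([np.cos(a),np.sin(a)])
print("centre",e-.072*u,"grip",e-.157*u,"end",e-.193*u)
s=arm.observe();g=e-.157*u
print(delta(s,(g[0],g[1],.1),82.4),delta(s,(g[0],g[1],.009),82.4))
```

```text
rim [0.58029478 0.08182816 0.032     ] end [ 0.56327946 -0.04005249  0.038     ] pot [0.57975945 0.07872377 0.022     ]
centre [0.58027754 0.07793248] grip [ 0.56903575 -0.00632084] end [ 0.56427452 -0.0420046 ]
(array([ 0.0238, -0.0012,  0.0988]), array([-0.0002,  0.0005,  0.0098])) (array([ 0.0238, -0.0012,  0.1898]), array([-0.0002,  0.0005,  0.0098]))
```

Emit:
play_rows --deltas "1 0.012 -0.001 0.03 0 0 0.01; 1 0.024 -0.001 0.06 0 0 0.01; 1 0.024 -0.001 0.09 0 0 0.01; 1 0.024 -0.001 0.12 0 0 0.01; 1 0.024 -0.001 0.135 0 0 0.01"

```text
t: 13.62
ee_pos: [0.5684, -0.006, 0.0622]
ee_rot: [-0.001, 0.752, 0.659, -0.001]
ft_force: [0.7, 0.9, -0.4]
opening: 0.0857
```

Emit:
play_rows --deltas "1 0 0 0 0 0 0; 1 0 0 0 0 0 0"

```text
t: 13.88
ee_pos: [0.57, -0.0064, 0.0648]
ee_rot: [0.001, 0.752, 0.659, 0.0]
ft_force: [-1.0, -0.1, 0.7]
opening: 0.0852
```

Run:
```python
from ov import *
from cell import arm
s=arm.observe();st(s)
c=arm.calibration("wrist");np.save("w11.npy",c,allow_pickle=True)
im=arm.get_image("wrist");cv2.imwrite("pics/w11.png",im)
s2=arm.get_image("scene");cv2.imwrite("pics/s11.png",cv2.resize(s2[150:280,230:400],None,fx=4.5,fy=4.5,interpolation=2))
print(delta(s,(.5683,-.0055,.009),82.4), [proj(c,(.5683,-.0055,.038))])
```

```text
t 13.875 pos [ 0.57   -0.0064  0.0648] yaw 82.43 zaxis [ 1.5e-03 -8.0e-04 -1.0e+00] F [-1.04 -0.08  0.68] T [ 0.003  0.027 -0.015] open 0.0852 q6 -0.08
(array([ 0.0007, -0.0019,  0.0558]), array([0.0016, 0.0006, 0.0005])) [array([280.06409245, 249.44775026])]
```

View pics/w11.png

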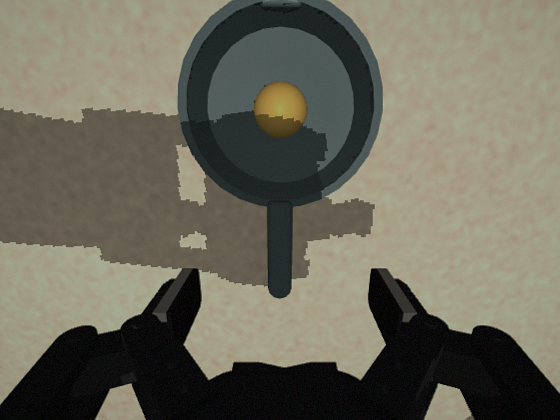

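View pics/s11.png

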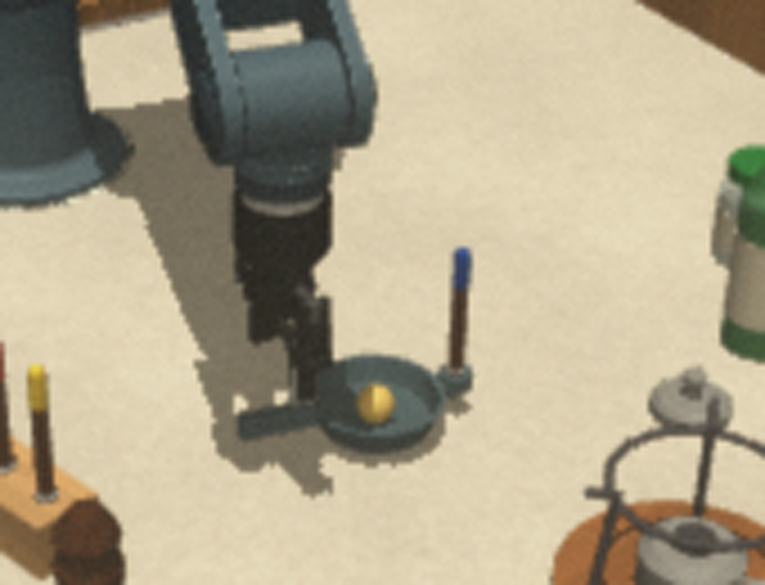

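Emit:
play_rows --deltas "1 0 -0.0015 0.015 0.001 0 0; 1 0 -0.0015 0.03 0.001 0 0; 1 0 -0.0015 0.044 0.001 0 0; 1 0 -0.0015 0.052 0.001 0 0; 1 0 -0.0015 0.055 0.001 0 0"

```text
t: 14.6
ee_pos: [0.5669, -0.0059, 0.0074]
ee_rot: [-0.001, 0.752, 0.659, -0.001]
ft_force: [-0.0, -0.4, 1.4]
opening: 0.0854
```

Emit:
play_rows --deltas "1 0 0 0 0 0 0; 1 0 0 0 0 0 0"

```text
t: 14.85
ee_pos: [0.5678, -0.006, 0.0088]
ee_rot: [-0.0, 0.752, 0.659, -0.0]
ft_force: [-0.4, -0.9, 0.7]
opening: 0.0853
```

Run:
```python
from ov import *
from cell import arm
s=arm.observe();st(s)
c=arm.calibration("wrist")
im=arm.get_image("wrist");cv2.imwrite("pics/w12.png",im)
print(delta(s,(.5683,-.0055,.009),82.4), [proj(c,(.5683,-.0055,.038))])
```

```text
t 14.85 pos [ 0.5678 -0.006   0.0088] yaw 82.44 zaxis [-9.e-04 -4.e-04 -1.e+00] F [-0.42 -0.91  0.71] T [-0.011  0.    -0.035] open 0.0853 q6 -0.08
(array([ 0.0006,  0.0004, -0.0002]), array([-0.0008,  0.0005,  0.0006])) [array([283.3929955 , 302.52289389])]
```

View pics/w12.png

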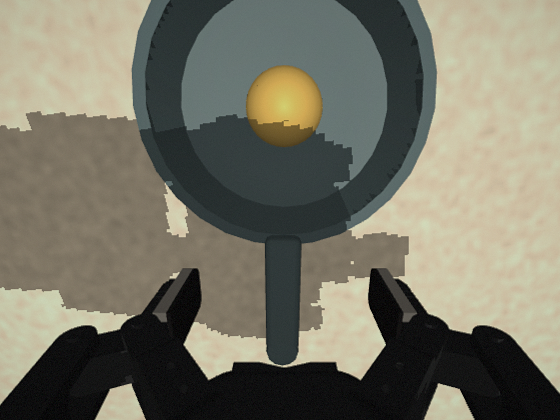

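Emit:
play_rows --deltas "0.6 0 0 0 0 0 0; 0.4 0 0 0 0 0 0; 0.28 0 0 0 0 0 0; 0.23 0 0 0 0 0 0; 0.2 0 0 0 0 0 0" --newtons 25

```text
t: 15.52
ee_pos: [0.5673, -0.006, 0.0083]
ee_rot: [-0.001, 0.752, 0.659, -0.001]
ft_force: [0.9, 0.2, 0.4]
opening: 0.0169
```

Emit:
play_rows --deltas "0.17 0 0 0 0 0 0; 0.1 0 0 0 0 0 0; 0 0 0 0 0 0 0; 0 0 0 0 0 0 0" --newtons 40

```text
t: 16.02
ee_pos: [0.5674, -0.006, 0.0084]
ee_rot: [-0.0, 0.752, 0.659, -0.001]
ft_force: [0.1, -0.6, 0.7]
opening: 0.0153
```

Emit:
play_rows --deltas "0 0 0 0 0 0 0; 0 0 0 0 0 0 0; 0 0 0 0 0 0 0" --newtons 110

```text
t: 16.4
ee_pos: [0.5675, -0.006, 0.0085]
ee_rot: [-0.0, 0.752, 0.659, -0.001]
ft_force: [-0.5, 0.2, 2.7]
opening: 0.0146
```

Run:
```python
from ov import *
from cell import arm
s=arm.observe();st(s)
im=arm.get_image("wrist");cv2.imwrite("pics/w13.png",im)
```

```text
t 16.4 pos [ 0.5675 -0.006   0.0085] yaw 82.44 zaxis [-1.8e-03 -3.0e-04 -1.0e+00] F [-0.53  0.18  2.74] T [-0.01   0.114  0.049] open 0.0146 q6 -0.08
```

View pics/w13.png

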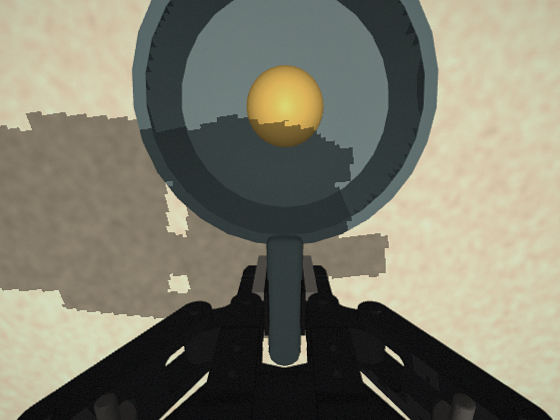

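Emit:
play_rows --deltas "0 0 0 -0.001 0 0 0; 0 0 0 -0.003 0 0 0; 0 0 0 -0.006 0 0 0; 0 0 0 -0.009 0 0 0; 0 0 0 -0.012 0 0 0"

```text
t: 17.08
ee_pos: [0.5673, -0.0059, 0.0204]
ee_rot: [-0.001, 0.752, 0.659, -0.001]
ft_force: [0.2, 0.5, -2.3]
opening: 0.0142
```

Emit:
play_rows --deltas "0 0 0 -0.002 0 0 0; 0 0 0 -0.003 0 0 0; 0 0 0 -0.003 0 0 0"

```text
t: 17.45
ee_pos: [0.5674, -0.0059, 0.0234]
ee_rot: [-0.001, 0.752, 0.659, -0.001]
ft_force: [-0.5, 0.3, -2.8]
opening: 0.0142
```

Run:
```python
from ov import *
from cell import arm
s=arm.observe();st(s)
im=arm.get_image("wrist");cv2.imwrite("pics/w14.png",im)
s2=arm.get_image("scene");cv2.imwrite("pics/s14.png",cv2.resize(s2[150:280,230:400],None,fx=4.5,fy=4.5,interpolation=2))
```

```text
t 17.45 pos [ 0.5674 -0.0059  0.0234] yaw 82.44 zaxis [-1.9e-03 -2.0e-04 -1.0e+00] F [-0.55  0.25 -2.82] T [-0.302 -0.004 -0.096] open 0.0142 q6 -0.08
```

View pics/w14.png

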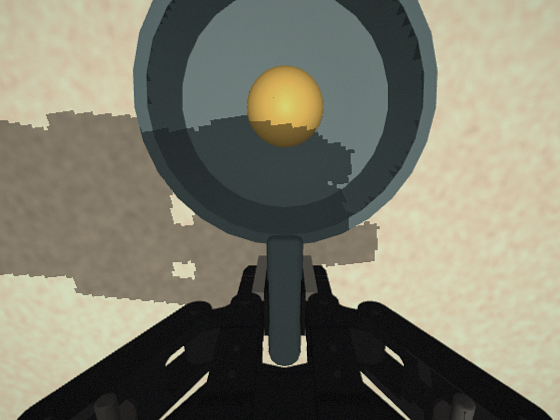

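View pics/s14.png

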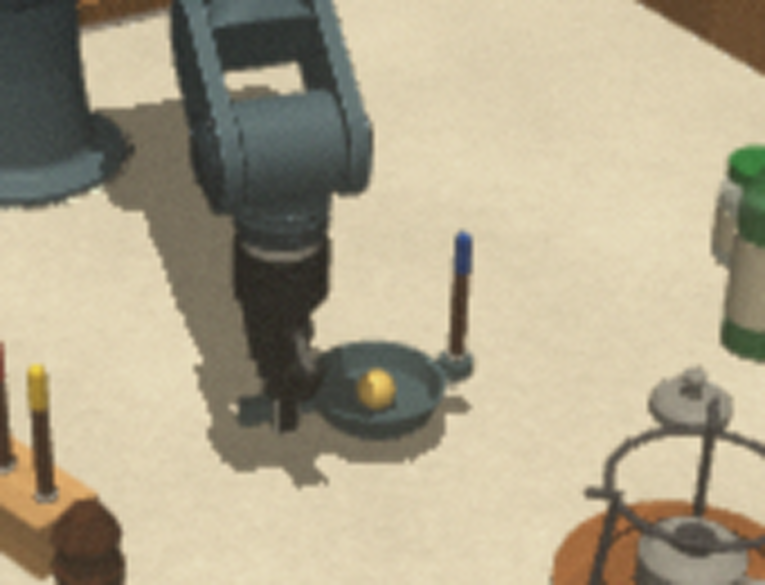

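Emit:
play_rows --deltas "0 0 0 -0.003 0 0 0; 0 0 0 -0.009 0 0 0; 0 0 0 -0.016 0 0 0; 0 0 0 -0.024 0 0 0; 0 0 0 -0.032 0 0 0"

```text
t: 18.18
ee_pos: [0.5676, -0.0059, 0.0561]
ee_rot: [-0.0, 0.752, 0.659, -0.001]
ft_force: [-1.1, 0.4, -2.8]
opening: 0.0146
```

Emit:
play_rows --deltas "0 0 0 -0.008 0 0 0; 0 0 0 -0.016 0 0 0; 0 0 0 -0.024 0 0 0; 0 0 0 -0.031 0 0 0; 0 0 0 -0.037 0 0 0"

```text
t: 18.8
ee_pos: [0.5675, -0.0059, 0.0928]
ee_rot: [-0.001, 0.752, 0.659, -0.001]
ft_force: [-0.2, 1.0, -3.4]
opening: 0.0146
```

Emit:
play_rows --deltas "0 0 0 -0.005 0 0 0; 0 0 0 -0.009 0 0 0; 0 0 0 -0.011 0 0 0; 0 0 0 -0.012 0 0 0; 0 0 0 -0.012 0 0 0"

```text
t: 19.42
ee_pos: [0.5674, -0.0059, 0.1042]
ee_rot: [-0.001, 0.752, 0.659, -0.001]
ft_force: [0.6, 0.3, -3.3]
opening: 0.0143
```

Run:
```python
from ov import *
from cell import arm
s=arm.observe();st(s)
im=arm.get_image("wrist");cv2.imwrite("pics/w15.png",im)
# arc: pivot at centre c0 = tcp + r*u
y0=82.44; r=.085; a0=np.radians(y0)
p=np.array(s["ee_pos"]); c0=p[:2]+r*np.array([np.cos(a0),np.sin(a0)]);print("centre",c0)
for th in range(3,16,3):
    # chord expressed in tool frame at start of the segment, rotation -th about world z (=+th about tool z)
    a=np.radians(-th); d=r*np.array([1-np.cos(a),-np.sin(a)]) # radial frame: x along u, y = +90deg ; tool y = -y
    print(th,"x %.4f y %.4f turn %.4f"%(d[0],-d[1],np.radians(th)))
```

```text
t 19.425 pos [ 0.5674 -0.0059  0.1042] yaw 82.44 zaxis [-2.2e-03 -1.0e-04 -1.0e+00] F [ 0.62  0.32 -3.26] T [-0.189  0.005  0.071] open 0.0143 q6 -0.08
centre [0.57861188 0.07834936]
3 x 0.0001 y -0.0044 turn 0.0524
6 x 0.0005 y -0.0089 turn 0.1047
9 x 0.0010 y -0.0133 turn 0.1571
12 x 0.0019 y -0.0177 turn 0.2094
15 x 0.0029 y -0.0220 turn 0.2618
```

View pics/w15.png

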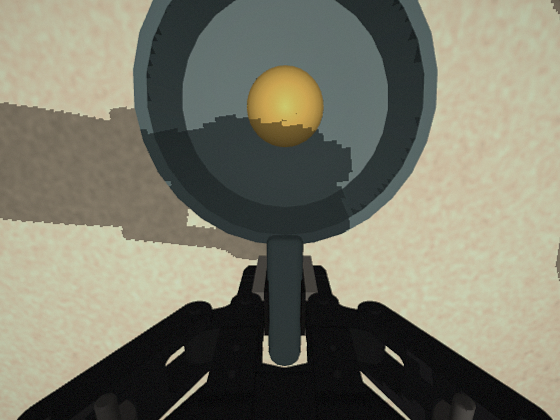

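Emit:
play_rows --deltas "0 0 -0.0015 0 0 0 0.0175; 0 0.0001 -0.0044 0 0 0 0.0524; 0 0.0005 -0.0089 0 0 0 0.1047; 0 0.001 -0.0133 0 0 0 0.1571; 0 0.0019 -0.0177 0 0 0 0.2094"

```text
t: 20.1
ee_pos: [0.5498, -0.0016, 0.1043]
ee_rot: [-0.001, 0.818, 0.576, -0.001]
ft_force: [-0.2, 0.4, -3.5]
opening: 0.0143
```

```bash
cat > chk.py <<'E'
from ov import *
from cell import arm
import sys
s=arm.observe();st(s)
Rc=rot(s["ee_rot"]).as_matrix();print("dish centre est",np.round(s["ee_pos"]+.085*Rc[:,0],4))
im=arm.get_image("wrist");cv2.imwrite(f"pics/{sys.argv[1]}.png",im)
h=cv2.cvtColor(im,cv2.COLOR_BGR2HSV);m=cv2.inRange(h,(15,130,40),(32,255,255));m[200:]=0
y,x=np.nonzero(m);print("potato",(x.min()+x.max())/2,(y.min()+y.max())/2,len(x))
E
python3 chk.py w16
```

```text
t 20.1 pos [ 0.5498 -0.0016  0.1043] yaw 70.27 zaxis [-2.3e-03 -1.0e-04 -1.0e+00] F [-0.21  0.45 -3.45] T [-0.288  0.049 -0.016] open 0.0143 q6 0.14
dish centre est [0.5785 0.0784 0.1042]
potato 284.5 106.0 4699
```

Right direction, centre fixed, potato steady.

Emit:
play_rows --deltas "0 0.0001 -0.0044 0 0 0 0.0524; 0 0.0005 -0.0089 0 0 0 0.1047; 0 0.001 -0.0133 0 0 0 0.1571; 0 0.0019 -0.0177 0 0 0 0.2094; 0 0.0029 -0.022 0 0 0 0.2618"

```text
t: 20.78
ee_pos: [0.5302, 0.0085, 0.1043]
ee_rot: [-0.001, 0.886, 0.464, -0.001]
ft_force: [0.8, 0.2, -3.1]
opening: 0.014
```

Emit:
play_rows --deltas "0 0.0001 -0.0044 0 0 0 0.0524; 0 0.0005 -0.0089 0 0 0 0.1047; 0 0.001 -0.0133 0 0 0 0.1571; 0 0.0019 -0.0177 0 0 0 0.2094; 0 0.0029 -0.022 0 0 0 0.2618"

```text
t: 21.4
ee_pos: [0.5137, 0.0234, 0.1044]
ee_rot: [-0.0, 0.939, 0.345, -0.001]
ft_force: [-0.3, -0.2, -3.3]
opening: 0.0145
```

```bash
python3 chk.py w17
```

```text
t 21.4 pos [0.5137 0.0234 0.1044] yaw 40.33 zaxis [-2.4e-03  1.0e-04 -1.0e+00] F [-0.28 -0.16 -3.3 ] T [-0.18   0.195 -0.056] open 0.0145 q6 0.69
dish centre est [0.5785 0.0784 0.1042]
potato 284.5 106.0 4702
```

Emit:
play_rows --deltas "0 0.0001 -0.0044 0 0 0 0.0524; 0 0.0005 -0.0089 0 0 0 0.1047; 0 0.001 -0.0133 0 0 0 0.1571; 0 0.0019 -0.0177 0 0 0 0.2094; 0 0.0029 -0.022 0 0 0 0.2618"

```text
t: 22.08
ee_pos: [0.5017, 0.042, 0.1044]
ee_rot: [-0.0, 0.976, 0.22, -0.001]
ft_force: [0.6, -0.0, -2.8]
opening: 0.0142
```

Emit:
play_rows --deltas "0 0.0001 -0.0044 0 0 0 0.0524; 0 0.0005 -0.0089 0 0 0 0.1047; 0 0.001 -0.0133 0 0 0 0.1571; 0 0.0019 -0.0177 0 0 0 0.2094; 0 0.0029 -0.022 0 0 0 0.2618"

```text
t: 22.7
ee_pos: [0.4948, 0.0632, 0.1044]
ee_rot: [-0.0, 0.996, 0.09, -0.001]
ft_force: [-0.3, 0.1, -3.2]
opening: 0.0142
```

Emit:
play_rows --deltas "0 0.0001 -0.0044 0 0 0 0.0524; 0 0.0005 -0.0082 0 0 0 0.096; 0 0.0008 -0.0112 0 0 0 0.132; 0 0.001 -0.0133 0 0 0 0.157; 0 0.001 -0.0133 0 0 0 0.157"

```text
t: 23.32
ee_pos: [0.4936, 0.0763, 0.1044]
ee_rot: [-0.0, 1.0, 0.013, -0.001]
ft_force: [0.5, -0.4, -2.3]
opening: 0.0144
```

Emit:
play_rows --deltas "0 0 0 0 0 0 0; 0 0 0 0 0 0 0"

```text
t: 23.58
ee_pos: [0.4937, 0.0762, 0.1045]
ee_rot: [0.0, 1.0, 0.013, -0.001]
ft_force: [0.2, -0.1, -2.4]
opening: 0.0147
```

```bash
python3 chk.py w18
python3 - <<'E'
from ov import *
from cell import arm
t=arm.get_image("top");cv2.imwrite("pics/t18.png",t);s2=arm.get_image("scene");cv2.imwrite("pics/s18.png",cv2.resize(s2[120:290,220:400],None,fx=3.5,fy=3.5,interpolation=2))
cv2.imwrite("pics/t18z.png",cv2.resize(t[150:270,190:350],None,fx=5,fy=5,interpolation=2))
E
```

```text
t 23.575 pos [0.4937 0.0762 0.1045] yaw 1.45 zaxis [-2.e-03 -1.e-04 -1.e+00] F [ 0.18 -0.14 -2.36] T [ 0.01   0.166 -0.004] open 0.0147 q6 1.47
dish centre est [0.5786 0.0783 0.1043]
potato 284.5 106.0 4713
```

View pics/w18.png

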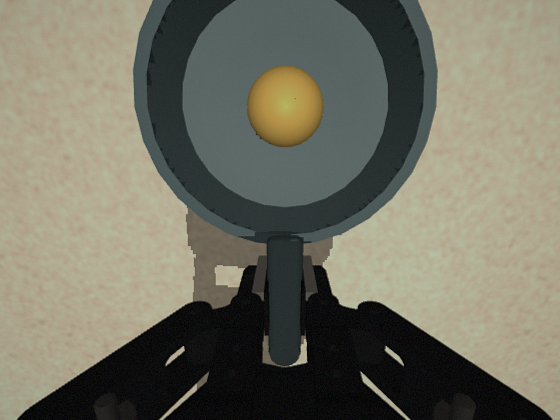

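View pics/s18.png

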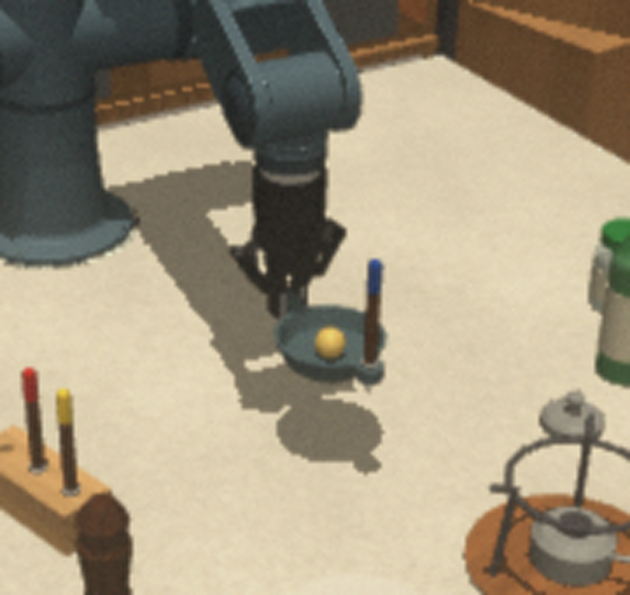

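View pics/t18z.png

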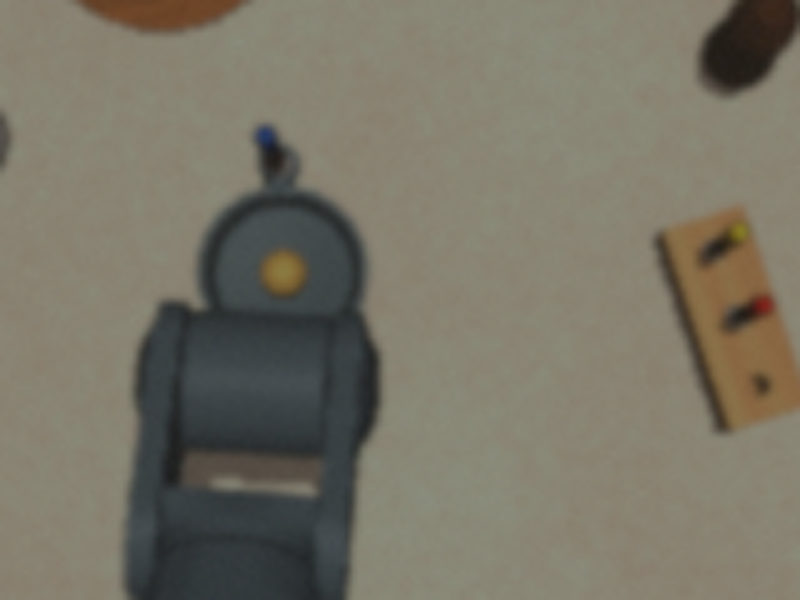

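Emit:
play_rows --deltas "0 0 -0.001 0 0 0 0.012; 0 0 -0.002 0 0 0 0.025; 0 0 -0.002 0 0 0 0.025; 0 0 -0.002 0 0 0 0.025; 0 0 -0.002 0 0 0 0.025"

```text
t: 24.35
ee_pos: [0.4936, 0.0782, 0.1044]
ee_rot: [0.0, 1.0, 0.0, -0.001]
ft_force: [-0.4, -0.7, -2.9]
opening: 0.0143
```

Emit:
play_rows --deltas "0 0 0 0 0 0 0; 0 0 0 0 0 0 0; 0 0 0 0 0 0 0"

```text
t: 24.72
ee_pos: [0.4936, 0.0782, 0.1044]
ee_rot: [0.0, 1.0, 0.0, -0.001]
ft_force: [-0.2, -0.0, -3.7]
opening: 0.0143
```

```bash
python3 chk.py w19
python3 - <<'E'
from ov import *
from cell import arm
# level: compare rim outline before lift (w13) and now
def rim(f):
    im=cv2.imread(f).astype(int);d=im[:,:,0]-im[:,:,2];r=[]
    for v in (60,100,140):
        xs=np.nonzero(d[v]>-3)[0];xs=xs[(xs>100)&(xs<460)];r.append((int(xs.min()),int(xs.max())))
    return r
for f in("w13","w15","w19"):print(f,rim(f"pics/{f}.png"))
# handle lines in w19
im=cv2.imread("pics/w19.png").astype(int);d=im[:,:,0]-im[:,:,2]
for v in (245,250): xs=np.nonzero(d[v,255:320]>-3)[0]+255;print(v,xs.min(),xs.max())
# yaw from top: eye lug vs potato
t=arm.get_image("top");cv2.imwrite("pics/t19.png",cv2.resize(t[150:230,210:290],None,fx=8,fy=8,interpolation=2))
E
```

```text
t 24.725 pos [0.4936 0.0782 0.1044] yaw 0.01 zaxis [-2.e-03 -2.e-04 -1.e+00] F [-0.2  -0.04 -3.69] T [ 0.008  0.197 -0.011] open 0.0143 q6 1.5
dish centre est [0.5786 0.0782 0.1043]
potato 284.5 106.0 4724
w13 [(134, 435), (134, 436), (143, 427)]
w15 [(135, 435), (134, 435), (143, 426)]
w19 [(135, 435), (134, 435), (143, 426)]
245 267 302
250 267 302
```

View pics/t19.png

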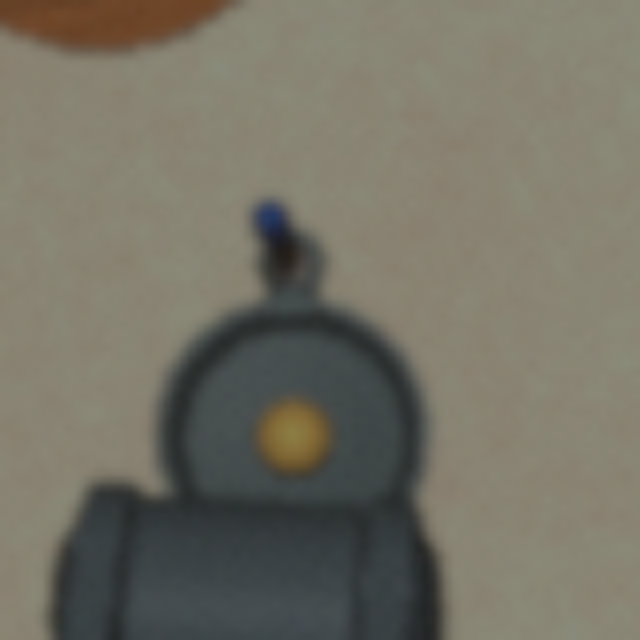

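```bash
python3 -c "
from cell import arm
print(arm.job_done()); s=arm.observe(); print(s['t'],s['ee_pos'])"
```

```text
the job is handed in; nothing more can be done
None
the job is handed in; nothing more can be done
```

The tasting dish is made up and the job was handed in at about 25 s of the 69 s allowed, with the arm still holding the dish.

**What I did:**
- I lifted the blue fork out of the block and lowered it through the eye. The contact force rose to about 3.7 N when the collar touched, and I then let the fork go.
- I gripped the stub handle at 110 N, raised the dish about 96 mm, and turned it 82° clockwise about its own centre. It started about 8° short of fully crosswise, so 82° brought the eye onto the kitchen direction.

**Last checks:**
- **Direction:** the tool's yaw was 0.0°, and the overhead camera showed the eye and fork straight ahead of the dish's centre.
- **Level:** the tool was within about 0.1° of vertical. In the wrist camera the rim sat within 1 pixel of where it was before the lift, so the dish had not sagged in the grip.
- **Potato:** it stayed in the middle, not moving by a pixel throughout the turn.
- **Position:** the dish's centre was at (0.579, 0.078), within about 2 mm of where it began.
- **Other things:** the last side and overhead views, which do not cover the whole shelf, showed the red and yellow forks still in the block and the items around them in place.

**Disagreements:** the first overhead estimate of the eye was 4 to 6 mm off the wrist camera's, and I used the wrist value, which the insertion bore out. Handle-angle readings ranged from 80.7° to 84.7°. I gripped at 82.4°, and the handle lined up straight in the jaws.

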